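Lock a tip box into the loading dock

TASK

Lock the pipette-tip box into the loading dock: push the box fully home against the back of its nest, then slide the lever beside the nest past its first notch all the way to its second stop, so that the bolt lies across the front of the box. Do it only by pushing with the fingers: do not lift or tip the box, and leave the other things where they stand. Finish with the hand clear of everything.

Things in the scene. Friction and masses are not known exactly. Their poses are not given: they have to be found in the camera images.
- dock: White loading dock, fixed. Origin on the bench under the centre of a box that is fully home; +x into the nest, +y to the lever's side, z up. Deck top z 12 mm; nest deck x -115 to 60, y -88 to 88; lever deck x -95 to 10, y to 217. Nest open to -x and above; back wall's inner face x 42.5, top z 42; side guides' inner faces y +-65, 12 thick, x -80 to 50, top z 44. All mm.
- housing_top (a point): Centre of the top of the small grey block (detent housing) on the dock's lever deck, against the outside of the +y side guide near its front, between the guide and the paddle. It spans x -95 to -61, y 78 to 96 mm in the dock's frame; top 44 mm above the bench. Fixed.
- tip_box: Grey box of white pipette tips in the dock's nest, no lid, loose, 0.2 to 0.35 kg. 85 mm (x) x 125 (y), body 46 high, tips to 54. Origin: centre of underside; axes nearly the dock's. Stands on the deck between the guides (2.5 mm play a side), 20 to 45 mm short of home; home, it touches the back wall, at x 0 in the dock's frame. 2 to 5 N on the middle of its front (-x) face slides it.
- paddle_top (a point): Centre of the top of the lever's black upright paddle: 40 mm along the dock's x, 14 along its y, from z 23 to 75 mm over the bench. In the dock's frame at x -51, y 165 minus the joint value (mm). It sits on the outer end of a steel bolt, 12 mm thick, 30 mm over the bench, that runs to the dock's -y; bolt tip 92 mm from the paddle's centre. Free room at the paddle's outer (+y) side.
- lever (a joint): Lever slide, m: 0 open (bolt withdrawn into the guide), 0.030 first notch (bolt half out), 0.060 second stop, end of travel. Grows as the paddle moves along the dock's -y, to the nest. A spring detent holds it at these (notch +-0.003): about 5 N to leave 0 or the notch; past about 0.014 and 0.047 it snaps on to the next, short of that it falls back. If the box is not home the bolt hits its side.
- spare_box: Bystander: another tip box of the same make, standing on the bench behind the dock, 85 x 125 x 54 mm, loose. Origin: centre of its underside.
- bottle: Bystander: brown glass bottle, 68 mm across, 140 mm tall, loose, on the bench beside the dock, on the side away from the lever. Origin: centre of its underside.
- jar: Bystander: small white jar, 38 mm across, 50 mm tall, loose, on the bench close behind the lever part. Origin: centre of its underside.
- trough: Bystander: empty white reagent trough, 130 mm along its x, 50 mm along its y, 30 mm high, loose, on the bench beyond the outer (+y) end of the dock's lever deck, 40 mm or more from it. Origin: centre of its underside.
There are look-alikes about, which are no part of the job. What is shaped like the tip_box but pink or red is not meant.

How it is judged:
On the way, in this order (a step that is already met when the one before it is completed fails the run):
1. the box is fully home against the back of the nest, the lever still short of its first notch (x of tip_box in the frame of dock above -0.003 m and value of joint lever below 0.022 m), for 0.2 s.
2. the lever is at its second stop (value of joint lever above 0.056 m), for 0.2 s.
At the end, for the whole second after the job is handed in: The box stands flat in the nest, within 4 mm of fully home and square to within 0.06 rad, at rest, and the lever is within 4 mm of its second stop (joint above 0.056) (x of tip_box in the frame of dock above -0.004 m and angle between the x axis of tip_box and the x axis of dock, either way round below 0.06 rad and z of tip_box in the frame of dock below 0.015 m and angle between tip_box's own z axis and vertical below 0.05 rad and value of joint lever above 0.056 m and linear speed of tip_box below 0.02 m/s); the robot touches nothing.
It fails at once if the tip box is lifted more than 10 mm or tipped more than 0.2 rad (z of tip_box in the frame of dock above 0.022 m or angle between tip_box's own z axis and vertical above 0.2 rad).
It fails at once if the spare box, the bottle, the jar or the trough is moved more than 15 mm (distance of any of spare_box, bottle, jar, trough from where it was at the start of the episode above 0.015 m).
It also fails if it takes over 45 s, if anything falls off the work surface, if the arm or the gripper's body presses on something with over 40 N, if the wrist force passes 120 N, or if a joint passes its speed limit or range.

ROBOT

A 6-joint arm with a two-finger parallel gripper is mounted at the origin on the work surface. World frame = base frame: x ahead of the robot, y to its left, z up, the work surface at z = 0. Lengths are in m, angles in rad, forces in N, time in s.
With the tool pointing down it reaches from about 0.25 to 0.725 m from the base axis. Payload 4 kg.
Tool frame: the origin (TCP) lies at the very end of the fingers, on their centre line; the grasp point (between the pads) lies 19 mm behind it; x points along the fingers, z is the direction in which the jaws open and shut, and the axes are right-handed (so a half turn about x gives the same grasp; the last joint's range is limited). The gripper opens to 85 mm and grips with 20 to 120 N. Pads are 22 mm wide; open, the fingers measure 114 mm over their backs; the gripper's body (76 mm by 85 mm) begins 54 mm behind the grasp point. The pads swing forward as they close: fully open they stand 13 mm farther back than shut.
Start: joints at [-1.117, 0.241, 0.005, 1.335, 0, 1.571], TCP at [0.219, -0.449, 0.231] pointing down, gripper open.
Joint ranges: [-2.72, 2.72], [-1.05, 1.87], [-1.09, 1.28], [-1.99, 2.15], [-1.42, 1.44], [-3.14, 3.14]. Speed limits (rad/s): [2.79, 2.79, 3.14, 3.14, 3.14, 3.14].

INTERFACE

Orientations are given as a unit quaternion [x, y, z, w].
In Python, from workcell import bot gives the robot as it stands.
- The arm moves only by the tool step_arm, never from a script. Its argument "series" is a list of rows, each an object of numbers: "x", "y", "z": the shift along the world's x, y, z in cm; "twist": the turn about the world's z in degrees; "jaw": the finger opening in cm, from 0 to 8.54. In form: [{"x": .., "y": .., "z": .., "twist": .., "jaw": ..}, ...]. A call has 1 to 10 rows; each row is the pose to reach, as a shift and turn from the pose measured when the call began; what a row does not reach only later rows make up. A row lasts 1/12 s, in which the tool goes at most 41.7 mm and 7.16 degrees, less where a joint would pass 70% of its speed; a pose out of reach is approached as far as the arm can. A call with a gripper value outside its range is refused whole. The fingers move at their own pace and stop on an object; the grip force is fixed at half the most. Time passes only in rows, so rows that repeat a pose let the fingers close. It gives the time, the measured TCP pose, the force and the opening at its end, in the units of the state.
- bot.get_obs(): the state, without advancing time (a new reading comes with each control period).
- bot.camera(name): name is "side" or "top"; returns (picture, depth): 420x560x3 uint8, red, green, blue; 420x560 float32, m along the optical axis (not along the pixel's ray), 0 where there is no reading.
- bot.camera_info(name): a dict with "camera_matrix" (3x3 intrinsics, pixels), "D" ([k1, k2, p1, p2, k3] as OpenCV has them; the pictures are not rectified), "R" (3x3) and "t" (3): a world point X has camera coordinates R X + t. Camera axes: x right, y down, z forward; pixel columns grow to the right and rows downward; lengths in m; the calibration is good to about 2 mm. A picture is of the moment at which its call begins. camera_info takes no time and is no camera call.
- bot.job_done(): hands the job in, once; it reports no verdict.
The state is a dict: "clock": time; "joint_pos": joint angles; "joint_vel": joint speeds; "tau": joint torques, N m; "eef_pos": TCP position; "tool_rot": TCP orientation; "ft_force": force on the tool from outside, world axes, zero at the start; "ft_torque": the same for the moment, N m; "grip_width": finger opening in m.
Only numpy, scipy, OpenCV 4.12 (cv2) and the standard library are available. Lean on these libraries where they do the work, as an engineer would, in place of code of your own. Each camera call takes 0.05 s, during which the arm holds its last target.

## Working session

There is one attempt and no reset: what is moved stays moved. The work goes in short steps, Python scripts to look and compute and a tool call to move; the robot and the scene stay as the last step left them, time stands still between calls to the robot, and variables do not carry over. Pictures are saved under pics/ and viewed, and the job is handed in when it is done.

Besides the shell and the picture viewer there is one more tool, called after "Emit:" as name(argument=value, ...), one argument or row to a line, values as JSON. step_arm: Moves the arm, as the interface text tells. Its arguments: {"type":"object","properties":{"series":{"type":"array","items":{"type":"object","properties":{"x":{"type":"number"},"y":{"type":"number"},"z":{"type":"number"},"twist":{"type":"number"},"jaw":{"type":"number"}}}}},"required":["series"]}

```bash
mkdir -p pics; cat > h.py <<'E'
import numpy as np, cv2
from workcell import bot
def snap(name,tag):
    im,d=bot.camera(name); cv2.imwrite(f'pics/{tag}.png',im[:,:,::-1]); np.savez(f'pics/{tag}.npz',im=im,d=d); return im,d
def world(name,d):
    c=bot.camera_info(name);K=np.array(c['camera_matrix']);D=np.array(c['D']);R=np.array(c['R']);t=np.array(c['t'])
    h,w=d.shape;u,v=np.meshgrid(np.arange(w),np.arange(h))
    p=cv2.undistortPoints(np.stack([u,v],-1).reshape(-1,1,2).astype(np.float64),K,D).reshape(h,w,2)
    X=np.concatenate([p*d[...,None],d[...,None]],-1)
    return (X-t)@R
def proj(name,P):
    c=bot.camera_info(name);R=np.array(c['R']);t=np.array(c['t'])
    return cv2.projectPoints(np.array(P,float).reshape(-1,1,3),cv2.Rodrigues(R)[0],t,np.array(c['camera_matrix']),np.array(c['D']))[0].reshape(-1,2)
E
python3 - <<'E'
from h import *
for n in('top','side'):
    snap(n,n+'0'); c=bot.camera_info(n);R=np.array(c['R']);print(n,-R.T@np.array(c['t']),R[2])
o=bot.get_obs();print({k:np.round(v,3) for k,v in o.items()})
E
```

```text
top [0.49837173 0.04231332 0.96182921] [ 0.1286497   0.01412862 -0.99158945]
side [0.37041568 0.5303268  0.56404441] [ 0.34305463 -0.65536268 -0.67291402]
{'clock': np.float64(0.1), 'joint_pos': array([-1.117,  0.241,  0.004,  1.335,  0.   ,  1.571]), 'joint_vel': array([-0.   , -0.002,  0.003, -0.   , -0.002, -0.002]), 'tau': array([ 0.0000e+00, -3.7314e+01,  2.5301e+01,  1.1000e-02,  0.0000e+00,
       -0.0000e+00]), 'eef_pos': array([ 0.219, -0.449,  0.231]), 'tool_rot': array([ 0.375,  0.6  , -0.374,  0.599]), 'ft_force': array([ 0.119, -0.097,  0.478]), 'ft_torque': array([-0.062,  0.022, -0.005]), 'grip_width': np.float64(0.085)}
```

View pics/top0.png

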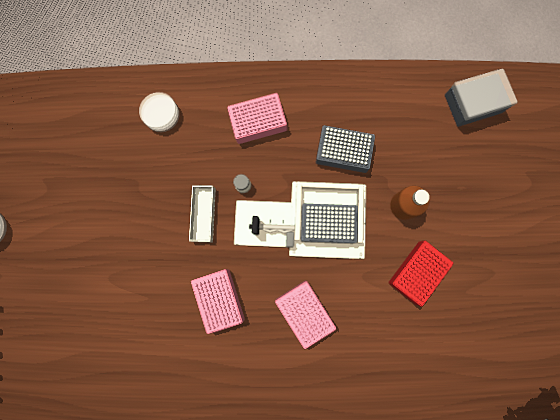

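View pics/side0.png

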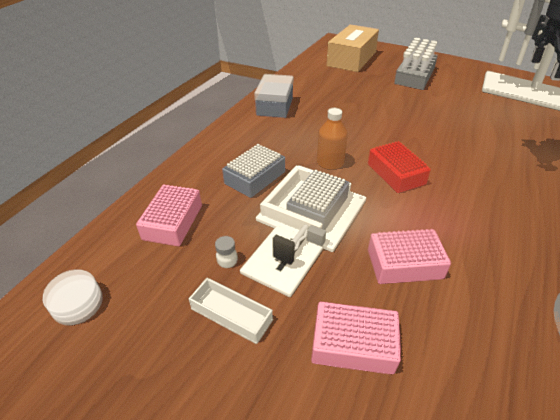

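The dock is at top px (328,220), with the grey box in its nest at (330,223), the paddle at (255,225) and the housing at (290,239). The other grey box at (346,148) stands on the bench behind the dock, so it is the spare. The pink and red boxes are decoys. Next I'll enlarge the dock and fit its pose.

```bash
python3 - <<'E'
from h import *
z=np.load('pics/top0.npz');im,d=z['im'],z['d'];W=world('top',d);np.save('pics/W.npy',W)
cv2.imwrite('pics/crop0.png',cv2.resize(im[170:270,225:375,::-1],None,fx=5,fy=5,interpolation=cv2.INTER_CUBIC))
for u,v in[(330,223),(255,225),(290,239),(270,215),(310,250),(295,220),(361,220),(328,188),(346,148),(242,183),(413,200),(200,215),(300,300)]:print(u,v,np.round(W[v,u]*1000))
# dock deck points z 12 -> edges ; white mask
hsv=cv2.cvtColor(im,cv2.COLOR_RGB2HSV)
white=(hsv[...,1]<70)&(hsv[...,2]>150)
sel=np.zeros_like(white);sel[175:265,230:372]=1
deck=white&sel&(abs(W[...,2]-.012)<.006)
P=W[deck][:,:2];print(len(P),P.min(0),P.max(0),cv2.minAreaRect((P*1000).astype(np.float32)))
for lo,hi,n in((.038,.049,'walls'),):
    m=white&sel&(W[...,2]>lo)&(W[...,2]<hi);Q=W[m][:,:2]*1000;print(n,len(Q),cv2.minAreaRect(Q.astype(np.float32)))
E
```

```text
330 223 [579. -47.  58.]
255 225 [575. 119.  74.]
290 239 [545.  43.  45.]
270 215 [604.  89.  11.]
310 250 [521.  -3.  11.]
295 220 [588.  31.  44.]
361 220 [ 586. -118.   44.]
328 188 [661. -46.  38.]
346 148 [752. -89.  49.]
242 183 [673. 150.  51.]
413 200 [ 618. -213.  128.]
200 215 [607. 256.   3.]
300 300 [410.  22.  49.]
4147 [ 0.50303057 -0.13652112] [0.68154626 0.17323437] ((594.1527709960938, 18.795578002929688), (304.4085388183594, 173.08444213867188), 86.78727722167969)
walls 1006 ((605.20556640625, 25.147857666015625), (298.4899597167969, 150.51206970214844), 85.54617309570312)
```

View pics/crop0.png

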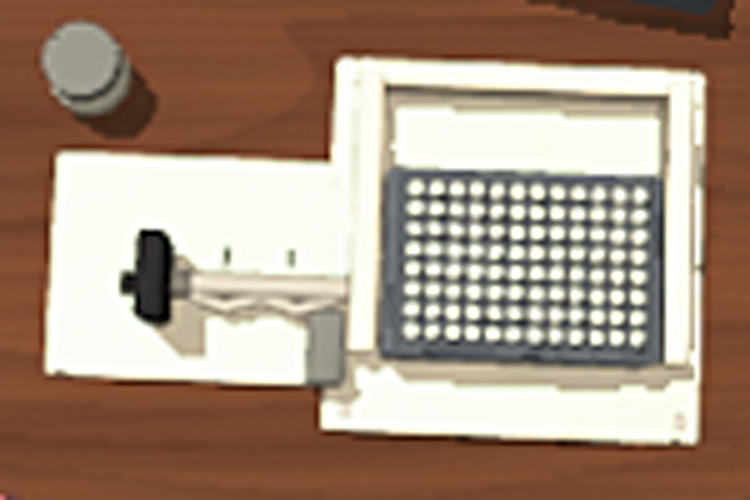

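```bash
cat >> h.py <<'E'
A=np.deg2rad(-3.21);O=np.array([.6180,-.0471])
Rd=np.array([[np.cos(A),-np.sin(A)],[np.sin(A),np.cos(A)]])
def d2w(x,y): return O+Rd@(np.array([x,y])/1000)
def w2d(P): return ((P-O)@Rd)*1000
E
python3 - <<'E'
from h import *
z=np.load('pics/top0.npz');im=z['im'];W=np.load('pics/W.npy')
for nm,(v0,v1,u0,u1,a,b) in dict(box=(195,250,298,362,.046,.065),paddle=(205,245,245,264,.066,.085)).items():
    s=W[v0:v1,u0:u1];m=(s[...,2]>a)&(s[...,2]<b);P=w2d(s[m][:,:2]);r=cv2.minAreaRect(P.astype(np.float32));print(nm,len(P),r,np.median(s[m][:,2]),np.percentile(P,[1,99],axis=0))
for n in('top','side'):
    im=np.load(f'pics/{n}0.npz')['im'][:,:,::-1].copy()
    big=cv2.resize(im,None,fx=4,fy=4,interpolation=cv2.INTER_CUBIC)
    def poly(pts,z,col):
        q=proj(n,[[*d2w(x,y),z/1000] for x,y in pts]);cv2.polylines(big,[np.int32((q+.5)*4)],True,col,1)
    poly([(-115,-88),(60,-88),(60,88),(10,88),(10,217),(-95,217),(-95,88),(-115,88)],12,(0,0,255))
    poly([(-80,-65),(42.5,-65),(42.5,65),(-80,65)],43,(0,255,0))
    poly([(-71,158),(-31,158),(-31,172),(-71,172)],75,(255,255,0))
    poly([(-95,78),(-61,78),(-61,96),(-95,96)],44,(255,0,255))
    q=proj(n,[[*d2w(-27,64),.03]])[0]*4;x,y=int(q[0]),int(q[1]);cv2.imwrite(f'pics/ov_{n}.png',big[max(0,y-300):y+300,max(0,x-380):x+400])
E
```

```text
box 1655 ((-28.629684448242188, -1.8041839599609375), (109.09528350830078, 142.87777709960938), 2.339693546295166) 0.059310093062163775 [[-80.96551204 -69.74986221]
 [  3.54008773  63.354827  ]]
paddle 120 ((-50.911041259765625, 163.24510192871094), (37.708736419677734, 13.409560203552246), 2.582873582839966) 0.07549485085511635 [[-69.83147567 156.45455769]
 [-32.23314341 170.05449799]]
```

View pics/ov_top.png

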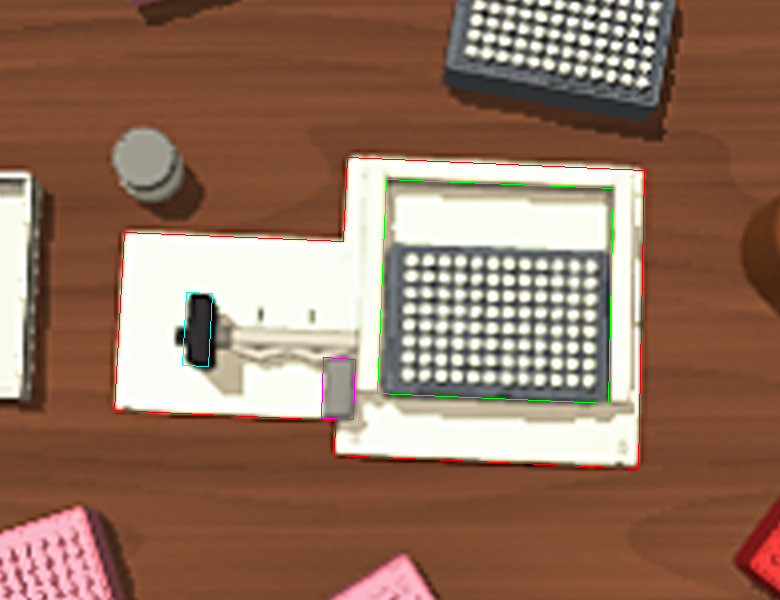

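View pics/ov_side.png

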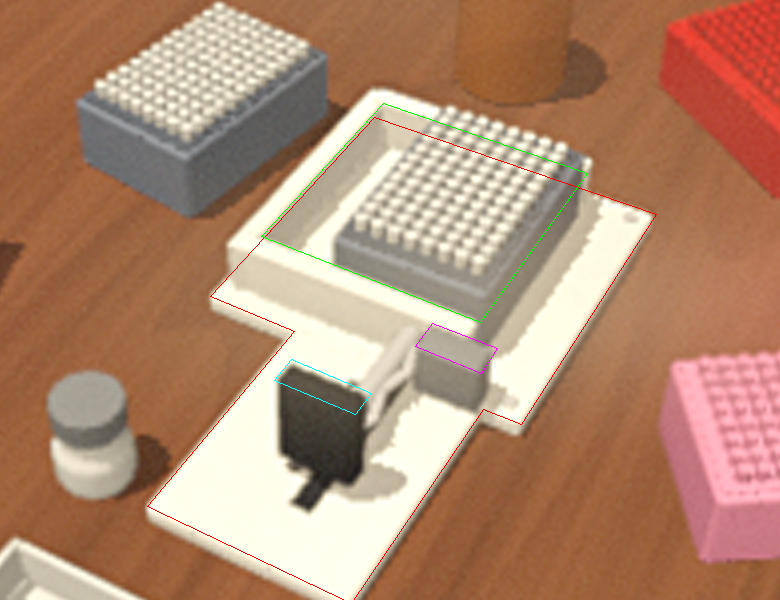

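Top overlay fits to within about 1 mm, and the paddle and housing land where the task says they should. The side overlay is a few mm off, which fits the calibration tolerance. The box centre is roughly 36 mm short of home. Next I'll work out the moves.

```bash
python3 - <<'E'
from h import *
from scipy.spatial.transform import Rotation as Ro
o=bot.get_obs();M=Ro.from_quat(o['tool_rot']).as_matrix();print(np.round(M,3)); p=o['eef_pos']
jaw=np.rad2deg(np.arctan2(M[1,2],M[0,2]));print('jaw az',jaw,'needed twist to dock y',[(90-3.21-jaw+90)%180-90])
W=np.load('pics/W.npy')
# box top body: profile along dock x near mid y
s=W[195:252,298:362].reshape(-1,3);P=w2d(s[:,:2])
for y0 in(-45,0,45):
    m=abs(P[:,1]-y0)<5;q=np.c_[P[m,0],s[m,2]*1000];q=q[q[:,0].argsort()];q=q[(q[:,0]<-65)];print(y0,np.round(q[::3]).astype(int).tolist())
t=W[180:250,185:222].reshape(-1,3);m=t[:,2]>.02;print('trough',t[m].min(0),t[m].max(0))
for n,x,y in(('pre',-125,0),('box0',-92,0),('boxend',-54,0),('lev pre',-51,200),('levC',-51,172)):
    w=d2w(x,y);print(n,np.round(w,4),np.round((w-p[:2])*100,2))
print('dirs cm per cm',Rd)
E
```

```text
[[-0.001  0.899  0.438]
 [ 0.002  0.438 -0.899]
 [-1.     0.    -0.002]]
jaw az -63.99926602243819 needed twist to dock y [np.float64(-29.2107339775618)]
-45 [[-98, 14], [-98, 15], [-96, 10], [-94, 16], [-93, 11], [-91, 13], [-89, 11], [-89, 15], [-87, 10], [-84, 14], [-84, 9], [-82, 13], [-81, 41], [-81, 40], [-79, 57], [-77, 61], [-77, 60], [-75, 59], [-75, 59], [-73, 60], [-71, 67], [-71, 65], [-69, 65], [-66, 62], [-66, 56]]
0 [[-100, 13], [-100, 12], [-98, 12], [-95, 13], [-93, 12], [-93, 11], [-91, 11], [-89, 13], [-86, 15], [-86, 13], [-84, 15], [-82, 12], [-81, 14], [-81, 57], [-79, 58], [-77, 61], [-77, 61], [-75, 59], [-73, 69], [-73, 60], [-71, 64], [-70, 61], [-68, 67], [-66, 59], [-66, 61]]
45 [[-102, 13], [-102, 10], [-100, 12], [-100, 12], [-97, 13], [-95, 11], [-95, 14], [-93, 13], [-90, 14], [-88, 17], [-88, 13], [-86, 13], [-84, 12], [-82, 19], [-81, 20], [-81, 59], [-79, 59], [-79, 57], [-77, 58], [-74, 59], [-73, 67], [-72, 60], [-70, 66], [-68, 64], [-66, 61], [-65, 58]]
trough [0.49837173 0.04231332 0.02012214] [0.67225111 0.27571743 0.96182921]
pre [ 0.4932 -0.0401] [27.42 40.88]
box0 [ 0.5261 -0.0419] [30.72 40.69]
boxend [ 0.5641 -0.0441] [34.51 40.48]
lev pre [0.5783 0.1554] [35.93 60.43]
levC [0.5767 0.1275] [35.78 57.64]
dirs cm per cm [[ 0.99843101  0.05599576]
 [-0.05599576  0.99843101]]
```

Emit:
step_arm(
  series=[
    {"x": 2.5, "y": 3, "z": 0, "twist": -4, "jaw": 5},
    {"x": 5, "y": 7, "z": 0, "twist": -8, "jaw": 5},
    {"x": 7.5, "y": 10.5, "z": -1, "twist": -12, "jaw": 5},
    {"x": 10, "y": 14, "z": -2, "twist": -16, "jaw": 5},
    {"x": 12.5, "y": 18, "z": -3, "twist": -20, "jaw": 5},
    {"x": 15, "y": 21.5, "z": -4, "twist": -24, "jaw": 5},
    {"x": 17.5, "y": 25, "z": -5, "twist": -29.2, "jaw": 5},
    {"x": 20, "y": 29, "z": -6, "twist": -29.2, "jaw": 5},
    {"x": 22.5, "y": 33, "z": -6, "twist": -29.2, "jaw": 5},
    {"x": 25, "y": 37, "z": -6, "twist": -29.2, "jaw": 5},
  ],
)

```text
clock: 0.93
eef_pos: [0.448, -0.1097, 0.1707]
tool_rot: [0.514, 0.487, -0.514, 0.485]
ft_force: [1.1, -0.7, 0.0]
grip_width: 0.0497
```

Emit:
step_arm(
  series=[
    {"x": 2.5, "y": 3.3, "z": 0},
    {"x": 5, "y": 6.9, "z": 0},
    {"x": 5, "y": 6.9, "z": -3},
    {"x": 5, "y": 6.9, "z": -7},
    {"x": 5, "y": 6.9, "z": -11},
    {"x": 5, "y": 6.9, "z": -14.3},
    {"x": 5, "y": 6.9, "z": -14.3},
  ],
)

```text
$.series[0]: bad value
```

```bash
cat > st.py <<'E'
from h import *
from scipy.spatial.transform import Rotation as Ro
o=bot.get_obs();M=Ro.from_quat(o['tool_rot']).as_matrix()
print('dock',np.round(w2d(o['eef_pos'][:2]),1),o['eef_pos'].round(4),'jawaz',np.rad2deg(np.arctan2(M[1,2],M[0,2])),o['ft_force'].round(1),o['clock'])
E
python3 st.py; python3 -c "
from h import *
im,_=snap('side','s1');cv2.imwrite('pics/s1c.png',cv2.resize(im[140:300,220:420,::-1],None,fx=4,fy=3.75))"
```

```text
dock [-166.2  -72. ] [ 0.448  -0.1097  0.1707] jawaz -93.20269641427406 [ 1.1 -0.7  0. ] 0.9333
```

View pics/s1c.png

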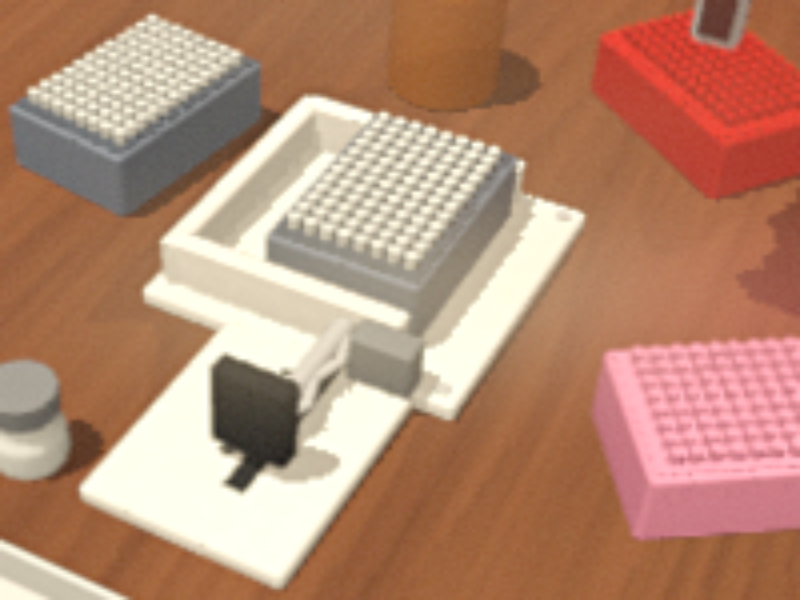

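The call was refused because every row needs all five keys. The picture shows the scene unchanged, with the fingers still at upper right, crop px (720,20).

Emit:
step_arm(
  series=[
    {"x": 2.5, "y": 3.3, "z": 0, "twist": 0, "jaw": 5},
    {"x": 5, "y": 6.9, "z": 0, "twist": 0, "jaw": 5},
    {"x": 5, "y": 6.9, "z": -3, "twist": 0, "jaw": 5},
    {"x": 5, "y": 6.9, "z": -7, "twist": 0, "jaw": 5},
    {"x": 5, "y": 6.9, "z": -11, "twist": 0, "jaw": 5},
    {"x": 5, "y": 6.9, "z": -14.3, "twist": 0, "jaw": 5},
    {"x": 5, "y": 6.9, "z": -14.3, "twist": 0, "jaw": 5},
  ],
)

```text
clock: 1.57
eef_pos: [0.4958, -0.034, 0.0212]
tool_rot: [-0.511, -0.493, 0.513, -0.483]
ft_force: [-1.0, -1.1, 0.1]
grip_width: 0.0502
```

```bash
python3 st.py; python3 -c "
from h import *
im,_=snap('side','s2');cv2.imwrite('pics/s2c.png',cv2.resize(im[140:300,220:420,::-1],None,fx=4,fy=3.75))"
```

```text
dock [-122.7    6.2] [ 0.4958 -0.034   0.0212] jawaz -92.69622441333107 [-1.  -1.1  0.1] 1.5667
```

View pics/s2c.png

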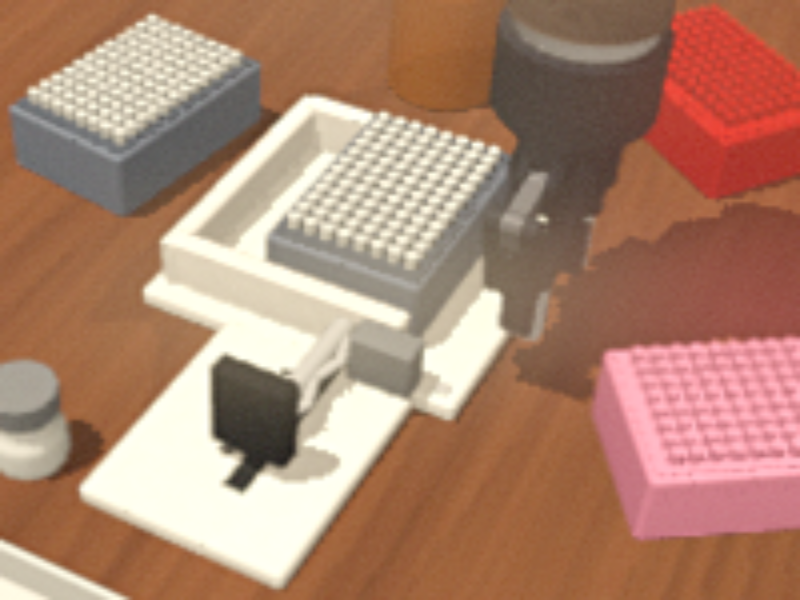

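Emit:
step_arm(
  series=[
    {"x": 0, "y": -0.6, "z": 0.4, "twist": -0.5, "jaw": 5},
    {"x": 1, "y": -0.68, "z": 0.4, "twist": -0.5, "jaw": 5},
    {"x": 2, "y": -0.73, "z": 0.4, "twist": -0.5, "jaw": 5},
    {"x": 2.6, "y": -0.77, "z": 0.4, "twist": -0.5, "jaw": 5},
    {"x": 3, "y": -0.79, "z": 0.4, "twist": -0.5, "jaw": 5},
    {"x": 3.4, "y": -0.81, "z": 0.4, "twist": -0.5, "jaw": 5},
    {"x": 3.8, "y": -0.83, "z": 0.4, "twist": -0.5, "jaw": 5},
    {"x": 4.2, "y": -0.86, "z": 0.4, "twist": -0.5, "jaw": 5},
    {"x": 4.6, "y": -0.88, "z": 0.4, "twist": -0.5, "jaw": 5},
  ],
)

```text
clock: 2.37
eef_pos: [0.5441, -0.0432, 0.0286]
tool_rot: [-0.514, -0.49, 0.514, -0.482]
ft_force: [-2.1, -0.5, 1.9]
grip_width: 0.0502
```

```bash
python3 st.py; python3 -c "
from h import *
im,_=snap('side','s3');cv2.imwrite('pics/s3c.png',cv2.resize(im[140:300,220:420,::-1],None,fx=4,fy=3.75))"
```

```text
dock [-74.   -0.2] [ 0.5441 -0.0432  0.0286] jawaz -93.21891381226136 [-2.1 -0.5  1.9] 2.3667
```

View pics/s3c.png

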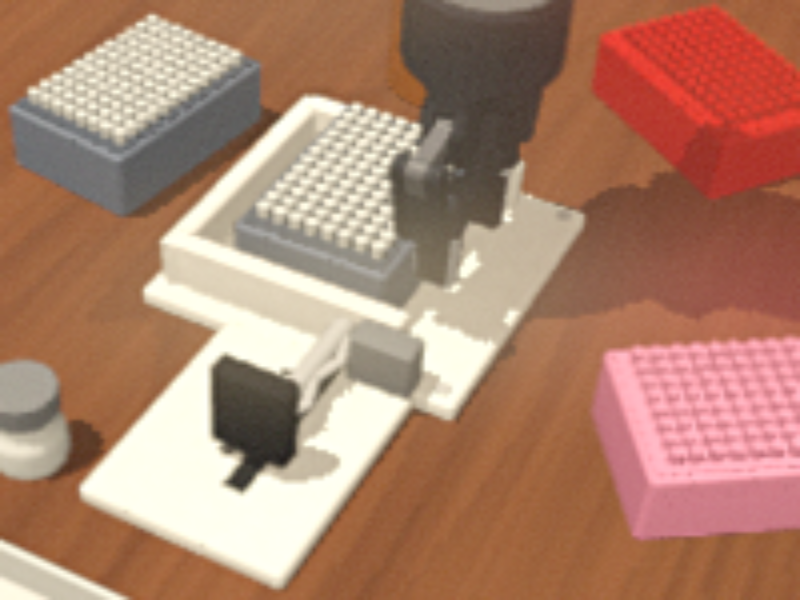

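The box is sliding straight, with its near front corner now at crop px (410,290). I'll keep pushing and watch the force.

Emit:
step_arm(
  series=[
    {"x": 0.4, "y": -0.02, "z": -0.1, "twist": 0, "jaw": 5},
    {"x": 0.8, "y": -0.04, "z": -0.2, "twist": 0, "jaw": 5},
    {"x": 1.1, "y": -0.06, "z": -0.2, "twist": 0, "jaw": 5},
    {"x": 1.4, "y": -0.08, "z": -0.2, "twist": 0, "jaw": 5},
    {"x": 1.5, "y": -0.08, "z": -0.2, "twist": 0, "jaw": 5},
  ],
)

```text
clock: 2.83
eef_pos: [0.5609, -0.044, 0.0264]
tool_rot: [0.514, 0.489, -0.513, 0.482]
ft_force: [-0.8, 0.2, -0.1]
grip_width: 0.0501
```

```bash
python3 st.py
```

```text
dock [-57.2  -0.1] [ 0.5609 -0.044   0.0264] jawaz -93.21558635276126 [-0.8  0.2 -0.1] 2.8333
```

Emit:
step_arm(
  series=[
    {"x": 0.1, "y": 0, "z": 0, "twist": 0, "jaw": 5},
    {"x": 0.2, "y": -0.01, "z": 0, "twist": 0, "jaw": 5},
    {"x": 0.3, "y": -0.02, "z": 0, "twist": 0, "jaw": 5},
  ],
)

```text
clock: 3.08
eef_pos: [0.564, -0.0442, 0.0263]
tool_rot: [0.514, 0.489, -0.513, 0.482]
ft_force: [-0.2, 0.4, 0.3]
grip_width: 0.0501
```

```bash
python3 st.py
```

```text
dock [-54.1  -0.1] [ 0.564  -0.0442  0.0263] jawaz -93.2086923281291 [-0.2  0.4  0.3] 3.0833
```

Emit:
step_arm(
  series=[
    {"x": 0.1, "y": 0, "z": 0, "twist": 0, "jaw": 5},
    {"x": 0.2, "y": -0.01, "z": 0, "twist": 0, "jaw": 5},
    {"x": 0.2, "y": -0.01, "z": 0, "twist": 0, "jaw": 5},
  ],
)

```text
clock: 3.33
eef_pos: [0.566, -0.0444, 0.0263]
tool_rot: [0.514, 0.489, -0.514, 0.482]
ft_force: [-1.1, -0.1, -0.1]
grip_width: 0.0498
```

```bash
python3 st.py;python3 -c "
from h import *
im,_=snap('side','s4');cv2.imwrite('pics/s4c.png',cv2.resize(im[140:300,220:420,::-1],None,fx=4,fy=3.75))
im,_=snap('top','t4');cv2.imwrite('pics/t4c.png',cv2.resize(im[170:270,225:375,::-1],None,fx=5,fy=5))"
```

```text
dock [-52.1  -0.2] [ 0.566  -0.0444  0.0263] jawaz -93.20939234154598 [-1.1 -0.1 -0.1] 3.3333
```

View pics/s4c.png

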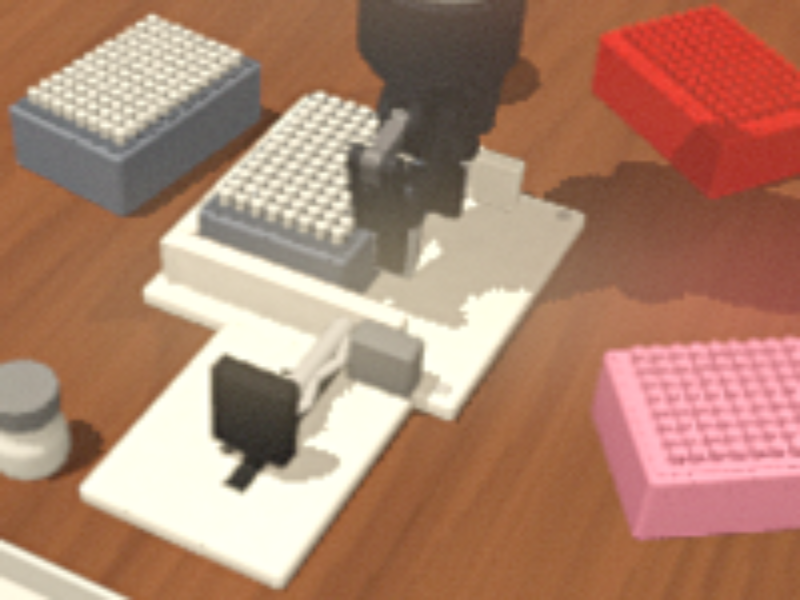

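View pics/t4c.png

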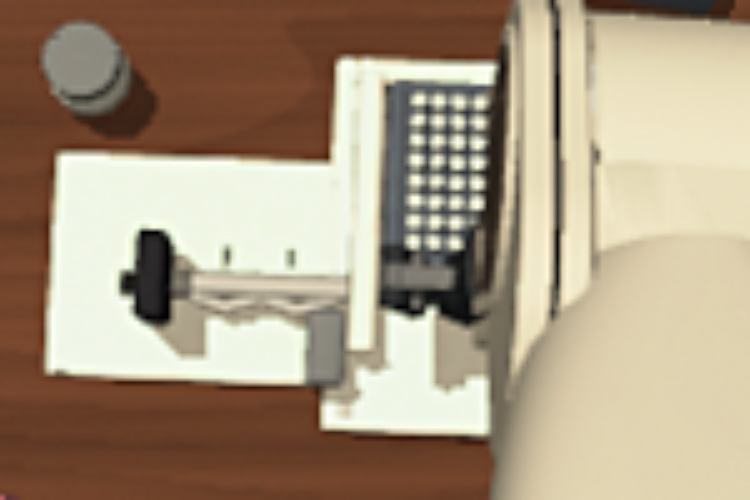

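The box looks home or nearly so: its back edge is at the back wall at top crop px (440,85). I'll push on by the millimetre until the wall pushes back.

Emit:
step_arm(
  series=[
    {"x": 0.1, "y": 0, "z": 0, "twist": 0, "jaw": 5},
    {"x": 0.2, "y": -0.01, "z": 0, "twist": 0, "jaw": 5},
    {"x": 0.2, "y": -0.01, "z": 0, "twist": 0, "jaw": 5},
  ],
)

```text
clock: 3.68
eef_pos: [0.566, -0.0444, 0.0262]
tool_rot: [-0.513, -0.49, 0.514, -0.481]
ft_force: [-6.1, 0.1, 3.6]
grip_width: 0.0502
```

```bash
python3 st.py
```

```text
dock [-52.1  -0.2] [ 0.566  -0.0444  0.0262] jawaz -93.20454579276607 [-6.1  0.1  3.6] 3.6833
```

Emit:
step_arm(
  series=[
    {"x": 0.2, "y": -0.01, "z": 0, "twist": 0, "jaw": 5},
    {"x": 0.4, "y": -0.02, "z": 0, "twist": 0, "jaw": 5},
    {"x": 0.4, "y": -0.02, "z": 0, "twist": 0, "jaw": 5},
    {"x": 0.4, "y": -0.02, "z": 0, "twist": 0, "jaw": 5},
  ],
)

```text
clock: 4.02
eef_pos: [0.5658, -0.0444, 0.026]
tool_rot: [-0.511, -0.492, 0.516, -0.479]
ft_force: [-11.0, -1.0, 7.6]
grip_width: 0.0501
```

```bash
python3 st.py
```

```text
dock [-52.2  -0.2] [ 0.5658 -0.0444  0.026 ] jawaz -93.1897804301906 [-11.   -1.    7.6] 4.0167
```

The box is firmly home: 11 N of resistance and no further travel. Now I'll retreat, lift and look.

Emit:
step_arm(
  series=[
    {"x": -1, "y": 0.05, "z": 0, "twist": 0, "jaw": 5},
    {"x": -3, "y": 0.15, "z": 0, "twist": 0, "jaw": 5},
    {"x": -4, "y": 0.2, "z": 3, "twist": 0, "jaw": 5},
    {"x": -4, "y": 0.2, "z": 7, "twist": 0, "jaw": 3},
    {"x": -4, "y": 0.2, "z": 11, "twist": 0, "jaw": 0},
    {"x": -5, "y": 4, "z": 13, "twist": 0, "jaw": 0},
    {"x": -5, "y": 8, "z": 14, "twist": 0, "jaw": 0},
    {"x": -5, "y": 12, "z": 14, "twist": 0, "jaw": 0},
    {"x": -4, "y": 16, "z": 14, "twist": 0, "jaw": 0},
    {"x": -2, "y": 19, "z": 14, "twist": 0, "jaw": 0},
  ],
)

```text
clock: 4.85
eef_pos: [0.5266, 0.0136, 0.1639]
tool_rot: [0.503, 0.516, -0.495, 0.485]
ft_force: [0.2, -0.8, 0.1]
grip_width: 0.0001
```

```bash
python3 st.py;python3 -c "
from h import *
im,_=snap('side','s5');cv2.imwrite('pics/s5c.png',cv2.resize(im[140:300,220:420,::-1],None,fx=4,fy=3.75))
im,_=snap('top','t5');cv2.imwrite('pics/t5c.png',cv2.resize(im[170:270,225:375,::-1],None,fx=5,fy=5))"
```

```text
dock [-94.7  55.5] [0.5266 0.0136 0.1639] jawaz -89.82169699874736 [ 0.2 -0.8  0.1] 4.85
```

View pics/s5c.png

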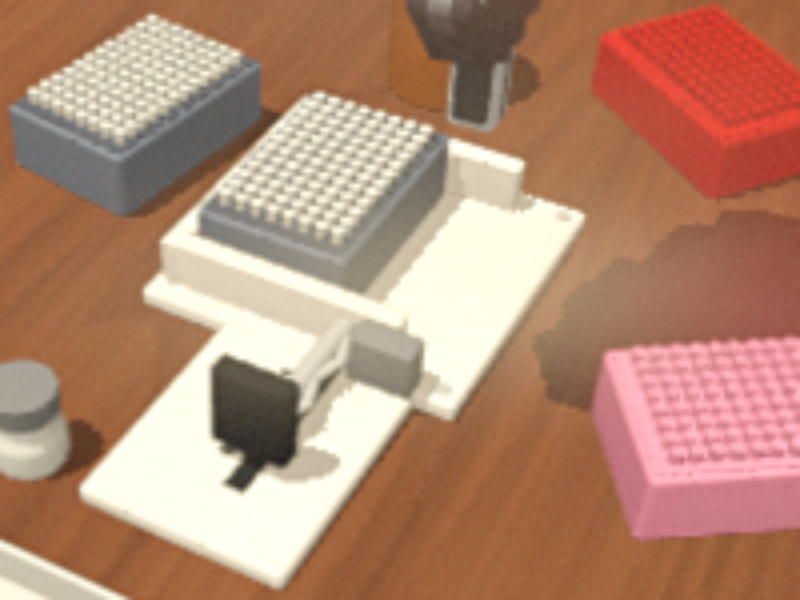

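View pics/t5c.png

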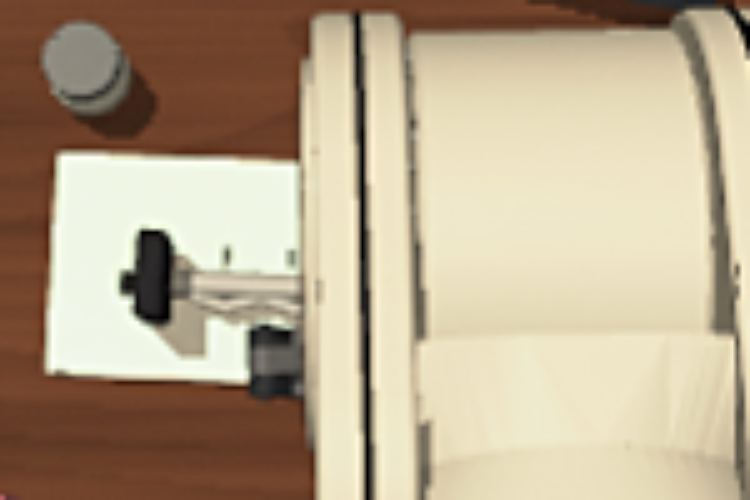

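The side view shows the box square against the back wall (tips at crop px 320,165) and the lever unmoved. Next is the paddle's outer side.

Emit:
step_arm(
  series=[
    {"x": 1, "y": 3.5, "z": 0, "twist": -3.4, "jaw": 0},
    {"x": 2.5, "y": 7, "z": 0, "twist": -3.4, "jaw": 0},
    {"x": 4, "y": 10.5, "z": 0, "twist": -3.4, "jaw": 0},
    {"x": 5.2, "y": 14.5, "z": 0, "twist": -3.4, "jaw": 0},
    {"x": 5.2, "y": 14.5, "z": 0, "twist": -3.4, "jaw": 0},
    {"x": 5.2, "y": 14.5, "z": 0, "twist": -3.4, "jaw": 0},
  ],
)

```text
clock: 5.45
eef_pos: [0.573, 0.0272, 0.1624]
tool_rot: [0.51, 0.526, -0.485, 0.477]
ft_force: [0.0, 0.6, -0.7]
grip_width: -0.0
```

```bash
python3 st.py;python3 -c "
from h import *
im,_=snap('side','s6');cv2.imwrite('pics/s6c.png',cv2.resize(im[140:300,220:420,::-1],None,fx=4,fy=3.75))
W=world('top',np.load('pics/top0.npz')['d'])[180:250,185:230]
P=W[(W[...,2]>.02)&(W[...,2]<.045)];print('trough',P.min(0),P.max(0))
"
```

```text
dock [-49.1  71.7] [0.573  0.0272 0.1624] jawaz -89.5478328044949 [ 0.   0.6 -0.7] 5.45
trough [0.54332967 0.22044527 0.02012214] [0.67225111 0.27571743 0.03627714]
```

View pics/s6c.png

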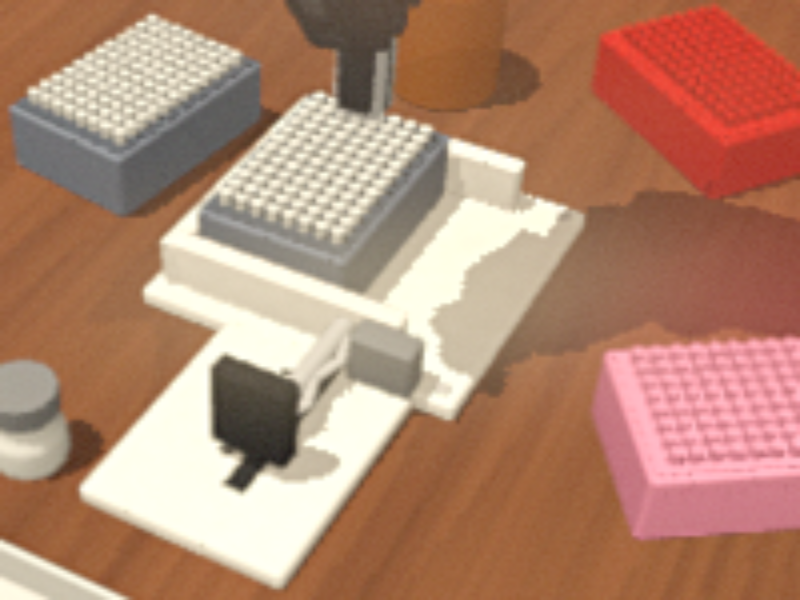

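y has barely moved, so I'll check the joints.

```bash
python3 -c "
from h import *
o=bot.get_obs();print(o['joint_pos'].round(3),o['joint_vel'].round(3))"
```

```text
[0.009 0.441 0.109 1.262 0.073 3.141] [ 0.    -0.023 -0.024 -0.002 -0.002  0.001]
```

Joint 6 is at its range end, so holding this yaw stops the move. I'll turn the hand +86° instead. That puts the jaw axis along dock x and pushes with the 22 mm sides of the closed fingers.

Emit:
step_arm(
  series=[
    {"x": 0, "y": 0, "z": 0, "twist": 7, "jaw": 0},
    {"x": 0, "y": 0, "z": 0, "twist": 14, "jaw": 0},
    {"x": 0, "y": 1, "z": 0, "twist": 21, "jaw": 0},
    {"x": 0, "y": 2, "z": 0, "twist": 28, "jaw": 0},
    {"x": 0, "y": 4, "z": 0, "twist": 35, "jaw": 0},
    {"x": 0, "y": 6, "z": 0, "twist": 42, "jaw": 0},
    {"x": 0, "y": 8, "z": 0, "twist": 49, "jaw": 0},
    {"x": 0.5, "y": 10, "z": 0, "twist": 56, "jaw": 0},
    {"x": 0.5, "y": 12, "z": 0, "twist": 63, "jaw": 0},
    {"x": 0.5, "y": 13, "z": 0, "twist": 70, "jaw": 0},
  ],
)

```text
clock: 6.33
eef_pos: [0.5784, 0.1594, 0.1625]
tool_rot: [0.113, 0.724, -0.12, 0.67]
ft_force: [0.3, 0.1, -0.5]
grip_width: -0.0003
```

```bash
python3 st.py; python3 -c "
from h import *
o=bot.get_obs();print(o['joint_pos'].round(3))"
```

```text
dock [-51.1 204. ] [0.5784 0.1594 0.1625] jawaz -19.08543156002705 [ 0.3  0.1 -0.5] 6.3333
[0.258 0.534 0.258 1.368 0.022 2.16 ]
```

Emit:
step_arm(
  series=[
    {"x": 0, "y": 0, "z": 0, "twist": 7, "jaw": 0},
    {"x": 0, "y": 0, "z": -2, "twist": 14, "jaw": 0},
    {"x": 0, "y": 0, "z": -5, "twist": 16, "jaw": 0},
    {"x": 0, "y": 0, "z": -8, "twist": 16, "jaw": 0},
    {"x": 0, "y": 0, "z": -11, "twist": 16, "jaw": 0},
    {"x": 0, "y": 0, "z": -11.6, "twist": 16, "jaw": 0},
    {"x": 0, "y": 0, "z": -11.6, "twist": 16, "jaw": 0},
  ],
)

```text
clock: 6.92
eef_pos: [0.5758, 0.1587, 0.0438]
tool_rot: [0.011, 0.735, -0.027, 0.678]
ft_force: [-1.0, -0.3, 0.4]
grip_width: 0.0
```

```bash
python3 st.py; python3 -c "
from h import *
im,_=snap('side','s7');cv2.imwrite('pics/s7c.png',cv2.resize(im[140:300,220:420,::-1],None,fx=4,fy=3.75))"
```

```text
dock [-53.7 203.1] [0.5758 0.1587 0.0438] jawaz -3.1037705618866247 [-1.  -0.3  0.4] 6.9167
```

View pics/s7c.png

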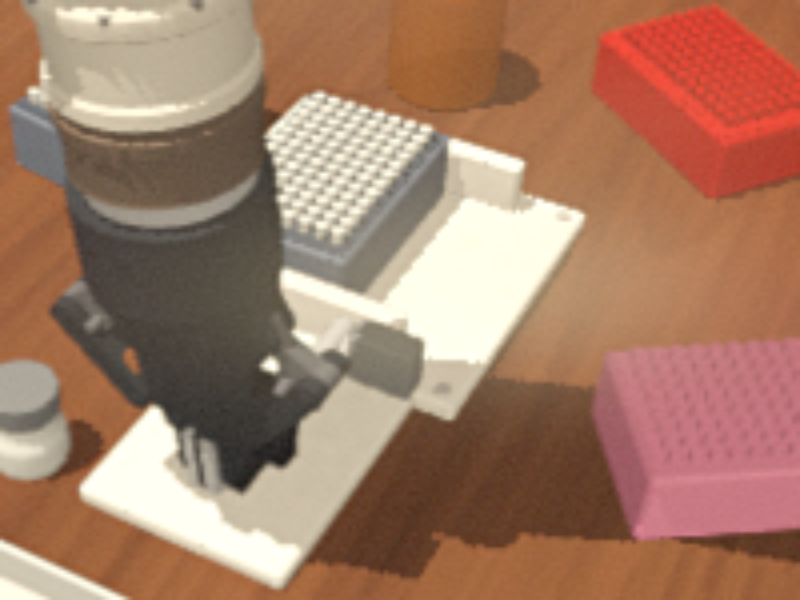

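The fingers are on the outer side of the paddle at crop px (230,470), clear of the jar at (30,430) and of the trough. Now pushing along dock -y.

Emit:
step_arm(
  series=[
    {"x": -0.05, "y": -1, "z": 0, "twist": 0, "jaw": 0},
    {"x": -0.1, "y": -1.8, "z": 0, "twist": 0, "jaw": 0},
    {"x": -0.13, "y": -2.4, "z": 0, "twist": 0, "jaw": 0},
    {"x": -0.17, "y": -3, "z": 0, "twist": 0, "jaw": 0},
    {"x": -0.2, "y": -3.6, "z": 0, "twist": 0, "jaw": 0},
    {"x": -0.24, "y": -4.2, "z": 0, "twist": 0, "jaw": 0},
    {"x": -0.27, "y": -4.8, "z": 0, "twist": 0, "jaw": 0},
  ],
)

```text
clock: 7.55
eef_pos: [0.5765, 0.1111, 0.0481]
tool_rot: [0.012, 0.732, -0.026, 0.681]
ft_force: [0.9, 2.0, 2.5]
grip_width: 0.0002
```

```bash
python3 st.py; python3 -c "
from h import *
im,_=snap('side','s8');cv2.imwrite('pics/s8c.png',cv2.resize(im[140:300,220:420,::-1],None,fx=4,fy=3.75))"
```

```text
dock [-50.3 155.7] [0.5765 0.1111 0.0481] jawaz -3.090611708410003 [0.9 2.  2.5] 7.55
```

View pics/s8c.png

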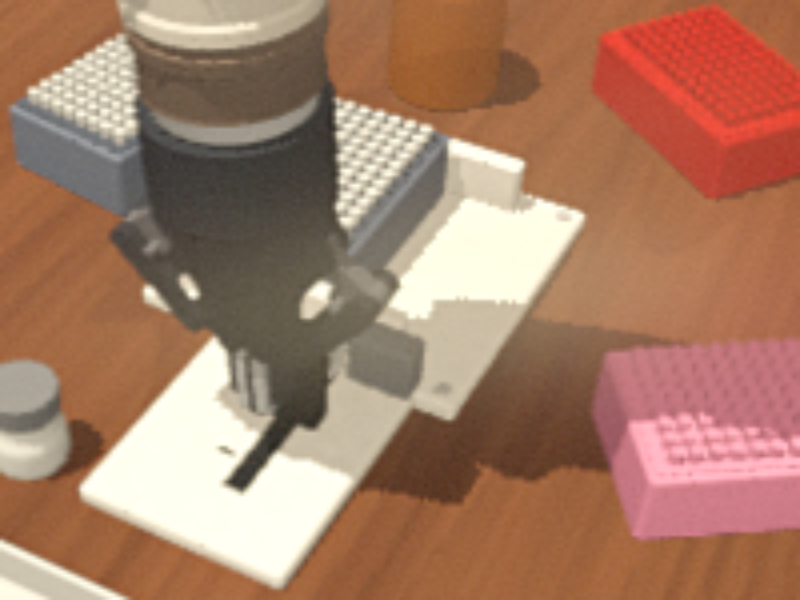

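The paddle has slid about 26 mm and the slot behind it shows at crop px (250,465). Continuing.

Emit:
step_arm(
  series=[
    {"x": -0.1, "y": -0.6, "z": 0, "twist": 0, "jaw": 0},
    {"x": -0.13, "y": -1.2, "z": -0.2, "twist": 0, "jaw": 0},
    {"x": -0.17, "y": -1.8, "z": -0.2, "twist": 0, "jaw": 0},
    {"x": -0.2, "y": -2.4, "z": -0.2, "twist": 0, "jaw": 0},
    {"x": -0.2, "y": -2.9, "z": -0.2, "twist": 0, "jaw": 0},
  ],
)

```text
clock: 8.02
eef_pos: [0.5744, 0.0799, 0.0464]
tool_rot: [0.012, 0.732, -0.027, 0.681]
ft_force: [1.1, 2.0, 0.3]
grip_width: 0.0001
```

```bash
python3 st.py
```

```text
dock [-50.6 124.4] [0.5744 0.0799 0.0464] jawaz -3.183010796671831 [1.1 2.  0.3] 8.0167
```

Emit:
step_arm(
  series=[
    {"x": 0, "y": -0.2, "z": 0, "twist": 0, "jaw": 0},
    {"x": -0.02, "y": -0.4, "z": 0, "twist": 0, "jaw": 0},
    {"x": -0.02, "y": -0.4, "z": 0, "twist": 0, "jaw": 0},
  ],
)

```text
clock: 8.27
eef_pos: [0.5744, 0.0788, 0.0465]
tool_rot: [0.014, 0.732, -0.024, 0.681]
ft_force: [1.2, 11.2, -0.6]
grip_width: 0.0
```

```bash
python3 st.py
```

```text
dock [-50.6 123.3] [0.5744 0.0788 0.0465] jawaz -3.104541023344823 [ 1.2 11.2 -0.6] 8.2667
```

There is resistance of 11 N at dock y 123.3, which puts the paddle centre near y 105, the second stop. One firmer push to confirm, then I'll back out.

Emit:
step_arm(
  series=[
    {"x": 0, "y": -0.4, "z": 0, "twist": 0, "jaw": 0},
    {"x": 0, "y": -0.6, "z": 0, "twist": 0, "jaw": 0},
    {"x": 0, "y": -0.6, "z": 0, "twist": 0, "jaw": 0},
  ],
)

```text
clock: 8.52
eef_pos: [0.5743, 0.0788, 0.0467]
tool_rot: [0.017, 0.732, -0.018, 0.681]
ft_force: [-0.2, 19.0, -0.1]
grip_width: -0.0001
```

Emit:
step_arm(
  series=[
    {"x": 0.05, "y": 1, "z": 0, "twist": 0, "jaw": 0},
    {"x": 0.1, "y": 3, "z": 0, "twist": 0, "jaw": 0},
    {"x": 0.2, "y": 5, "z": 1, "twist": 0, "jaw": 0},
    {"x": 0.2, "y": 5, "z": 5, "twist": 0, "jaw": 0},
    {"x": 0.2, "y": 5, "z": 9, "twist": 0, "jaw": 0},
    {"x": 0.2, "y": 5, "z": 13, "twist": 0, "jaw": 0},
    {"x": -3, "y": 6, "z": 16, "twist": 0, "jaw": 0},
    {"x": -6.5, "y": 8, "z": 17, "twist": 0, "jaw": 0},
    {"x": -10, "y": 10, "z": 17, "twist": 0, "jaw": 0},
    {"x": -13, "y": 12, "z": 17, "twist": 0, "jaw": 0},
  ],
)

```text
clock: 9.35
eef_pos: [0.443, 0.1979, 0.2178]
tool_rot: [0.018, 0.732, -0.019, 0.681]
ft_force: [1.0, 0.5, 0.3]
grip_width: -0.0002
```

Emit:
step_arm(
  series=[
    {"x": -3, "y": 2.5, "z": 0, "twist": 0, "jaw": 0},
    {"x": -6, "y": 5, "z": 0, "twist": 0, "jaw": 0},
    {"x": -9, "y": 7.5, "z": 0, "twist": 0, "jaw": 0},
    {"x": -11, "y": 9, "z": 0, "twist": 0, "jaw": 0},
    {"x": -11, "y": 9, "z": 0, "twist": 0, "jaw": 0},
    {"x": -11, "y": 9, "z": 0, "twist": 0, "jaw": 0},
  ],
)

```text
clock: 9.85
eef_pos: [0.3323, 0.2875, 0.2177]
tool_rot: [0.016, 0.731, -0.019, 0.682]
ft_force: [0.3, -0.1, -0.8]
grip_width: -0.0001
```

```bash
python3 st.py; python3 - <<'E'
from h import *
im,_=snap('side','s9');cv2.imwrite('pics/s9c.png',cv2.resize(im[140:300,220:420,::-1],None,fx=4,fy=3.75))
im,d=snap('top','t9');cv2.imwrite('pics/t9.png',im[:,:,::-1]);cv2.imwrite('pics/t9c.png',cv2.resize(im[170:270,225:375,::-1],None,fx=5,fy=5))
W=world('top',d)
s=W[200:250,240:300];P=w2d(s[...,:2]);m=(s[...,2]>.066)&(s[...,2]<.085)&(P[...,1]>90)
r=cv2.minAreaRect(P[m].astype(np.float32));print('paddle',m.sum(),r)
E
```

```text
dock [-304.   318.1] [0.3323 0.2875 0.2177] jawaz -2.914652914784027 [ 0.3 -0.1 -0.8] 9.85
paddle 113 ((-51.39056396484375, 106.33319854736328), (39.11663055419922, 13.175384521484375), 2.4399497509002686)
```

View pics/s9c.png

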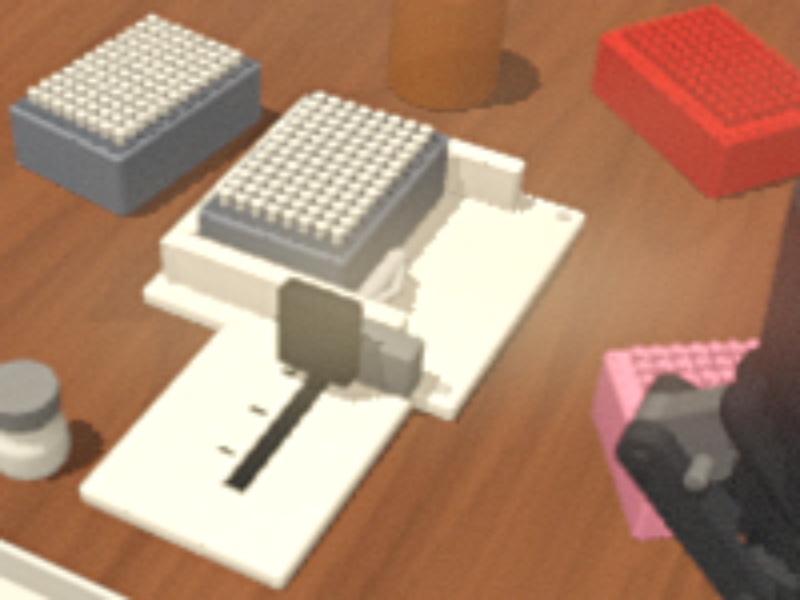

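View pics/t9c.png

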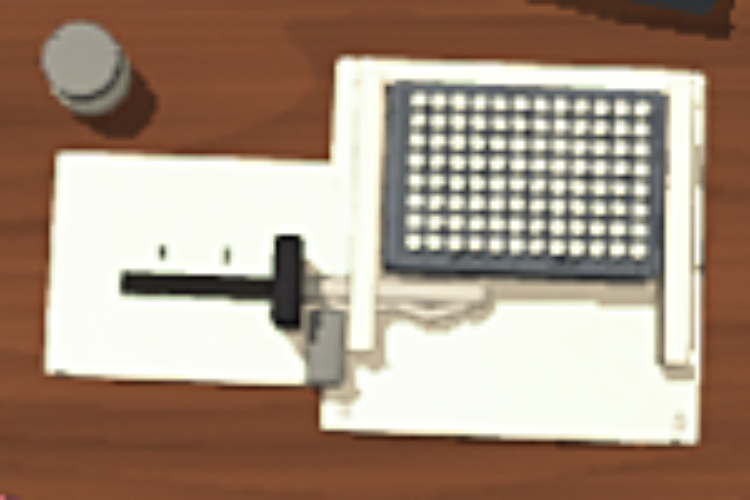

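View pics/t9.png

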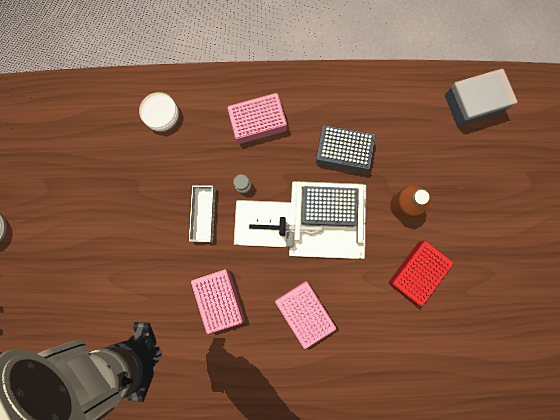

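Both views show the box against the back wall, the bolt across its front (top crop px 440,293) and the bystanders in place. The depth estimate gives 57 to 58.7 mm of lever travel, which is close to the limit. I'll refine it from the outer top edge of the paddle.

```bash
python3 - <<'E'
from h import *
c=bot.camera_info('top');K=np.array(c['camera_matrix']);D=np.array(c['D']);R=np.array(c['R']);t=np.array(c['t'])
def atz(uv,z):
    p=cv2.undistortPoints(np.array(uv,float).reshape(-1,1,2),K,D).reshape(-1,2);r=np.c_[p,np.ones(len(p))]@R;C=-R.T@t
    return (C+r*((z-C[2])/r[:,2])[:,None])[:,:2]
# sample intensity along dock y at z=.075 for several dock x, find dark edges
for tag in('top0','t9'):
    g=cv2.cvtColor(np.load(f'pics/{tag}.npz')['im'],cv2.COLOR_RGB2GRAY).astype(np.float32)
    ys=np.arange(85,195,.5);acc=[]
    for x in(-65,-62,-40,-37):
        q=proj('top',[[*d2w(x,y),.075] for y in ys]).astype(np.float32)
        acc.append(cv2.remap(g,q[:,:1],q[:,1:],cv2.INTER_LINEAR).ravel())
        a=acc[-1];dk=np.where(a<120)[0];print(tag,x,'dark',ys[dk[0]],ys[dk[-1]])
W0=np.load('pics/top0.npz');W9=np.load('pics/t9.npz')
s=world('top',W9['d'])[170:265,290:372].reshape(-1,3);P=w2d(s[:,:2]);m=(s[:,2]>.051)&(s[:,2]<.08)&(abs(P[:,1])<70);r=np.percentile(P[m],[1,99],axis=0);print('box',r,cv2.minAreaRect(P[m].astype(np.float32)))
i0,i9=(cv2.cvtColor(w['im'],cv2.COLOR_RGB2GRAY).astype(np.float32) for w in(W0,W9))
for n,(v0,v1,u0,u1) in dict(spare=(120,178,312,380),bottle=(183,222,392,435),jar=(172,197,230,255),trough=(182,245,186,218)).items():
    print(n,cv2.phaseCorrelate(i0[v0:v1,u0:u1].copy(),i9[v0:v1,u0:u1].copy()))
E
```

```text
top0 -65 dark 154.5 170.0
top0 -62 dark 154.0 170.0
top0 -40 dark 131.0 170.0
top0 -37 dark 156.0 170.5
t9 -65 dark 88.5 110.5
t9 -62 dark 97.0 110.5
t9 -40 dark 98.0 159.5
t9 -37 dark 98.5 110.0
box [[-41.56239785 -60.54601064]
 [ 41.8523883   62.58921572]] ((0.4674339294433594, 0.8157577514648438), (85.24301147460938, 125.51929473876953), 0.06939820200204849)
spare ((0.017534633784570985, -0.017560812418683014), 0.9977569575111072)
bottle ((0.4982992628076346, -0.02441489812922626), 0.9982574284076691)
jar ((0.49797519840880256, 0.4686704204056227), 0.9963254020690918)
trough ((0.012472818030055066, -0.02469317514560032), 1.003899367642589)
```

The outer paddle edge moved from 170.0 to about 110.4, so the lever has travelled 59.6 mm. The box is at x ≈ 0.5 mm and square, and the bystanders have not moved. Handing in.

```bash
python3 -c "
from workcell import bot
print(bot.job_done())"
```

```text
the job is handed in; nothing more can be done
None
```

I pushed the tip box home and slid the lever past its first notch to its second stop. The bolt now lies across the front of the box. I handed the job in at about 10 s on the robot's clock; no verdict was reported.

**Box:** I pushed its front with both fingers until the back wall stopped it at 11 N with no further movement. The last top image puts its centre at x ≈ +0.5 mm, within 0.1° of square.

**Lever:** It stopped dead at the end of travel under 19 N. The outer edge of the paddle moved 59.6 mm. A rougher depth estimate disagreed, giving 57 to 58.7 mm. I trusted the edge because the hard stop agrees with it, and both figures are above the 56 mm needed.

**Bystanders and hand:** The spare box, bottle, jar and trough show no movement between the first and last top images. The hand finished well clear, with the force sensor near zero.

**Problems on the way:**
- **Refused call:** One move call was refused because its rows left out some keys.
- **Joint 6:** It came to the end of its range, reading 3.141 against the stated 3.14. I turned the hand about 86° and pushed the lever with the sides of the closed fingers. The tool stayed tilted about 4° after that, with no visible effect.
- **Side camera:** The dock outline was a few mm off there, so I relied on the top camera.

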